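# Line up the copper canisters by height beside the clock

## Robot

A 6-joint arm with a two-finger parallel gripper is mounted at the origin on the work surface. World frame = base frame: x ahead of the robot, y to its left, z up, the work surface at z = 0. Lengths are in mm, angles in rad, forces in N, time in s.
With the tool pointing down it reaches from about 275 to 750 mm from the base axis. Payload 10.2 kg.
Tool frame: the origin (TCP) lies at the very end of the fingers, on their centre line; the grasp point (between the pads) lies 19 mm behind it; z points along the fingers, y is the line along which they close (so a half turn about z gives the same grasp; the last joint's range is limited). The gripper opens to 85 mm and grips with 20 to 120 N. Pads are 22 mm wide; open, the fingers measure 114 mm over their backs; the gripper's body (76 mm by 85 mm) begins 54 mm behind the grasp point. The pads swing forward as they close: fully open they stand 13 mm farther back than shut.
Start: joints at [0.977, 0.313, 1.498, -0, 1.331, -0.223], TCP at [190.253, 489.321, 231.294] pointing down, gripper open.
Joint ranges: [-2.94, 2.94], [-0.97, 2.17], [0.19, 2.56], [-1.23, 4.37], [0.02, 3.11], [-2.88, 2.88]. Speed limits (rad/s): [2.39, 2.39, 3.01, 3.14, 3.14, 3.14].

## Interface

Orientations are given as a unit quaternion [w, x, y, z].
In Python, from rig import * gives the robot as it stands. The module is installed in compiled form; this text tells all that it offers.
- The arm moves only by the shell command python3 -m crank 'ROWS' [FORCE]. ROWS is JSON, a list that holds one entry, the list of rows, each a list of 7 numbers: the shift along the tool's x, y, z in units of 25 mm (1.0 is 25 mm), then the turn, a rotation vector about the tool's x, y, z in units of 8 degrees (1.0 is 8 degrees), then the finger opening in mm, from 0 to 85.4. A call has exactly 8 rows; each row shifts and turns the commanded pose from where the row before left it, along the tool's axes as they then stand; what a row does not reach is not made up. A row lasts 1/10 s, in which the tool goes at most 50 mm and 8.59 degrees, less where a joint would pass 70% of its speed; a pose out of reach is approached as far as the arm can. A call is refused whole if a number of a shift passes 1 or a number of a turn 1, either way. A call with a gripper value outside its range is refused whole. The fingers move at their own pace and stop on an object; FORCE is the grip in N (left out, the last holds). Time passes only in rows, so rows that do not move let the fingers close, or fill a call up. It gives the time, the measured TCP pose, the force, the opening and the grip force at its end, in the units of the state.
- sense(): the state, without advancing time (a new reading comes with each control period).
- capture(name): name is "scene" or "top" or "wrist"; returns the picture (384x512x3 uint8, blue, green, red); there is no depth.
- camera_model(name): a dict with "fx", "fy", "cx", "cy" (pixels), "k1" (the pictures are not rectified: a ray, as slopes to the right and down, at radius r is drawn at 1 + k1 r^2 times it, then the intrinsics apply), "world_from_camera" (4x4, takes a point from camera to world coordinates); the wrist camera has in their place "T_tool_cam" (4x4, takes a point from camera to tool coordinates, whose origin is the TCP and whose axes are the flange's). Camera axes: x right, y up, looking along -z (the intrinsics and any distortion apply to the point x, -y, -z); pixel columns grow to the right and rows downward; lengths in mm; the calibration is good to about 2 mm. A picture is of the moment at which its call begins: read the wrist's pose just before it. camera_model takes no time and is no camera call.
- finish_job(): hands the job in; it is judged then, once.
The state is a dict: "time_s": time; "joints": joint angles; "dq": joint speeds; "tau": joint torques, N m; "eef_pos": TCP position; "ee_rot": TCP orientation; "force": force on the tool from outside, world axes, zero at the start; "wrist_torque": the same for the moment, N m; "grip_width": opening from 0.0 (shut) to 1.0 (fully open); "grip_force": force on a finger pad.
Only numpy, scipy, OpenCV 4.12 (cv2) and the standard library are available. Lean on these libraries where they do the work, as an engineer would, in place of code of your own. Each camera call takes 0.05 s, during which the arm holds its last target. There are 200 camera calls.

## Task

Stand the four copper tea canisters upright on the low shelf in order of height, each in the middle of its own cork pad: the tallest on the pad next to the clock, the smallest on the pad farthest from it. Do not tip a canister over, and leave the clock where it is.

Things in the scene. Friction and masses are not known exactly. Their poses are not given: they have to be found in the camera images.
- canister_small: copper tea canister, smallest of the four: upright closed round cylinder of 40 mm diameter and 52 mm height to the flat top of its lid, with a brass lid knob (12 mm across, 8 mm high) standing on top of that. Origin: centre of its underside, z up. Loose, about 130 g, starts upright on the table in front of the shelf; take it by its straight sides from above.
- canister_medium: copper tea canister, second smallest: upright closed round cylinder of 44 mm diameter and 72 mm height to the flat top of its lid, with a brass lid knob (12 mm across, 8 mm high) standing on top of that. Origin: centre of its underside, z up. Loose, about 170 g, starts upright on the table in front of the shelf; take it by its straight sides from above.
- canister_large: copper tea canister, second tallest: upright closed round cylinder of 48 mm diameter and 92 mm height to the flat top of its lid, with a brass lid knob (12 mm across, 8 mm high) standing on top of that. Origin: centre of its underside, z up. Loose, about 210 g, starts upright on the table in front of the shelf; take it by its straight sides from above.
- canister_tallest: copper tea canister, tallest of the four: upright closed round cylinder of 52 mm diameter and 112 mm height to the flat top of its lid, with a brass lid knob (12 mm across, 8 mm high) standing on top of that. Origin: centre of its underside, z up. Loose, about 260 g, starts upright on the table in front of the shelf; take it by its straight sides from above.
- pad_a: one of four identical round cork pads, 66 mm across and 3 mm thick, fixed on top of the shelf in one straight row, 90 mm from centre to centre; the letters say nothing about their order in the row, which differs from start to start. Origin: centre of its underside (on the shelf's top), z up; its upper face is 3 mm higher.
- pad_b: one of four identical round cork pads, 66 mm across and 3 mm thick, fixed on top of the shelf in one straight row, 90 mm from centre to centre; the letters say nothing about their order in the row, which differs from start to start. Origin: centre of its underside (on the shelf's top), z up; its upper face is 3 mm higher.
- pad_c: one of four identical round cork pads, 66 mm across and 3 mm thick, fixed on top of the shelf in one straight row, 90 mm from centre to centre; the letters say nothing about their order in the row, which differs from start to start. Origin: centre of its underside (on the shelf's top), z up; its upper face is 3 mm higher.
- pad_d: one of four identical round cork pads, 66 mm across and 3 mm thick, fixed on top of the shelf in one straight row, 90 mm from centre to centre; the letters say nothing about their order in the row, which differs from start to start. Origin: centre of its underside (on the shelf's top), z up; its upper face is 3 mm higher.
- shelf: low dark-wood display shelf, fixed on the table: a plank 110 mm deep (its x) and 620 mm long (its y), its flat top 30 mm above the table. Origin: on the table under its centre, z up. The pads lie at y = -135, -45, +45 and +135 mm in its frame, x = 0; the clock stands near one end (about y = +250 or -250 mm) and a potted plant (about 90 mm across and 125 mm high) near the other.
- clock: loose wooden mantel clock with a brass carrying handle, 74 x 94 mm and 116 mm high (135 mm with the handle), standing on the shelf beyond one end of the row of pads: either end, differing from start to start. Origin: centre of its underside, z up. To be left where it is.
Things that resemble listed ones, but are neither listed nor needed, are in the scene too. Leave any green or red look-alike of the canister_medium alone. Leave any turquoise look-alike of the canister_tallest alone.

How it is judged (in metres and radians):
At the end, for the whole second after the job is handed in: Counting from the clock's end of the row, the pads carry the tallest, second tallest, second smallest and smallest canister; each stands upright (within 0.1 rad) on its pad, within 12 mm of the pad's centre along and across the shelf, at rest, and the clock is within 20 mm of where it was (x of canister_small in the frame of shelf between -0.012 and 0.012 m and z of canister_small in the frame of shelf between 0.029 and 0.038 m and angle between each of canister_small, canister_medium, canister_large, canister_tallest's own z axis and vertical below 0.1 rad and linear speed of each of canister_small, canister_medium, canister_large, canister_tallest below 0.02 m/s and angular speed of each of canister_small, canister_medium, canister_large, canister_tallest below 0.2 rad/s and x of canister_medium in the frame of shelf between -0.012 and 0.012 m and z of canister_medium in the frame of shelf between 0.029 and 0.038 m and x of canister_large in the frame of shelf between -0.012 and 0.012 m and z of canister_large in the frame of shelf between 0.029 and 0.038 m and x of canister_tallest in the frame of shelf between -0.012 and 0.012 m and z of canister_tallest in the frame of shelf between 0.029 and 0.038 m and ((y of clock in the frame of shelf above 0 m and y of canister_small in the frame of shelf between -0.147 and -0.123 m and y of canister_medium in the frame of shelf between -0.057 and -0.033 m and y of canister_large in the frame of shelf between 0.033 and 0.057 m and y of canister_tallest in the frame of shelf between 0.123 and 0.147 m) or (y of clock in the frame of shelf below 0 m and y of canister_small in the frame of shelf between 0.123 and 0.147 m and y of canister_medium in the frame of shelf between 0.033 and 0.057 m and y of canister_large in the frame of shelf between -0.057 and -0.033 m and y of canister_tallest in the frame of shelf between -0.147 and -0.123 m)) and distance of clock from where it was at the start of the episode below 0.02 m); the robot touches nothing.
It fails at once if a canister is tipped over (more than 0.6 rad) (angle between any of canister_small, canister_medium, canister_large, canister_tallest's own z axis and vertical above 0.6 rad).
It fails at once if the clock is shifted by more than 20 mm (distance of clock from where it was at the start of the episode above 0.02 m).
It also fails if it takes over 104 s, if anything falls off the work surface, if the arm or the gripper's body presses on something with over 40 N, if the wrist force passes 120 N, or if a joint passes its speed limit or range.

## Working session

There is one attempt and no reset: what is moved stays moved. The work goes in short steps, Python scripts to look and compute and a shell command to move; the robot and the scene stay as the last step left them, time stands still between calls to the robot, and variables do not carry over. Pictures are saved under pics/ and viewed, at most 14 in all, crops included, and the job is handed in when it is done.

```bash
mkdir -p pics; python3 - <<'E'
from rig import *
import cv2
for n in("scene","top"):
    cv2.imwrite(f"pics/{n}0.png",capture(n)); m=camera_model(n); print(n,m)
print(camera_model("wrist")); print(sense())
E
```

```text
scene {'fx': 399.0852112811175, 'fy': 399.0852112811175, 'cx': 258.28198387093056, 'cy': 192.53868193189285, 'k1': -0.08119138721580292, 'world_from_camera': array([[-8.04638187e-01, -4.15320021e-01,  4.24342630e-01,
         9.47158164e+02],
       [ 5.93760691e-01, -5.65669900e-01,  5.72246281e-01,
         6.40543927e+02],
       [ 2.37251546e-03,  7.12409184e-01,  7.01760305e-01,
         7.78993673e+02],
       [ 0.00000000e+00,  0.00000000e+00,  0.00000000e+00,
         1.00000000e+00]])}
top {'fx': 392.53568071375616, 'fy': 392.53568071375616, 'cx': 248.67181268226648, 'cy': 191.98414389990546, 'k1': 0.0006269149145994138, 'world_from_camera': array([[-2.93491783e-02,  9.95640032e-01, -8.85412449e-02,
         4.26669865e+02],
       [-9.99535563e-01, -2.85059226e-02,  1.07736200e-02,
         1.18794276e+01],
       [ 8.20269744e-03,  8.88163199e-02,  9.96014245e-01,
         8.83975966e+02],
       [ 0.00000000e+00,  0.00000000e+00,  0.00000000e+00,
         1.00000000e+00]])}
{'fx': 292.42964072657355, 'fy': 292.42964072657355, 'cx': 255.16684917736393, 'cy': 189.4632848948
[... 401 characters left out ...]
.1, 'joints': array([ 9.76613994e-01,  3.13350358e-01,  1.49836556e+00, -1.63894109e-05,
        1.33099153e+00, -2.23391316e-01]), 'dq': array([ 2.22287469e-04, -1.56571580e-03, -2.95531260e-03, -8.04068198e-06,
        1.39052555e-03, -2.79138955e-04]), 'tau': array([ 3.48089503e-03, -4.12901330e+01, -2.60140586e+01, -1.48165323e-04,
        3.02102977e-03, -1.09630031e-05]), 'eef_pos': array([190.11325441, 489.12049523, 230.81298119]), 'ee_rot': array([-2.14261550e-04,  1.84333332e-01,  9.82863628e-01, -5.14636906e-04]), 'force': array([-0.0356888 ,  0.22198117,  0.98226668]), 'wrist_torque': array([0.01494375, 0.03251223, 0.03504877]), 'grip_force': 0.0, 'grip_width': 1.0017189939477966}
```

View pics/top0.png

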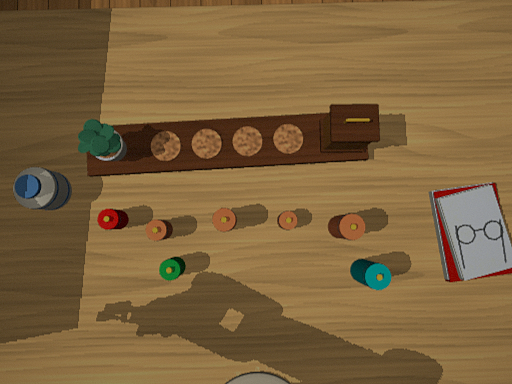

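View pics/scene0.png

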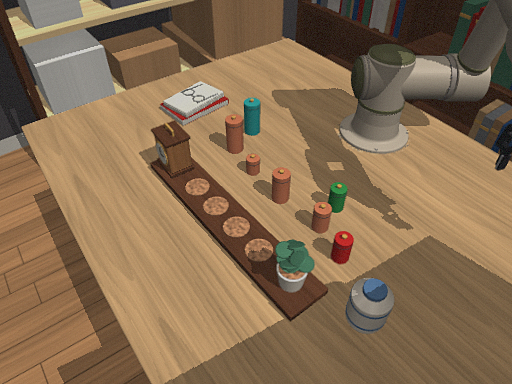

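The top view shows four copper canisters at about (156,229), (224,219), (288,220) and (351,227). In the scene view their heights read medium, large, small and tallest, in that order. The red (108,219), green (170,269) and turquoise (377,276) ones are look-alikes. The clock (355,123) is at the right, on the -y side. I'll confirm this in an enlarged crop.

```bash
python3 - <<'E'
import cv2
a=cv2.imread("pics/top0.png")
cv2.imwrite("pics/c1.png",cv2.resize(a[115:250,130:390],None,fx=3,fy=3,interpolation=cv2.INTER_CUBIC))
E
```

```text
(no output)
```

View pics/c1.png

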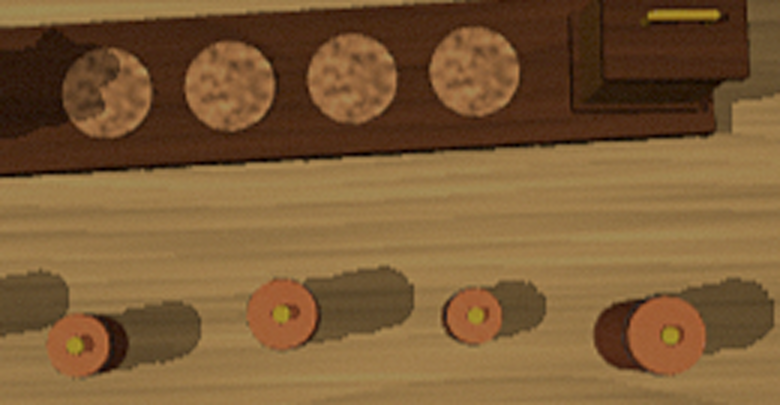

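The crop confirms four copper canisters. Lid centres (crop px) are medium (78,345), large (283,314), small (474,316) and tallest (667,335). The pads are at (107,92), (230,86), (352,78) and (474,71), with the clock beside the last one.

```bash
cat > h.py <<'E'
import numpy as np, cv2
from rig import *
def ray(n,u,v,z,T=None):
    m=camera_model(n); T=m["world_from_camera"] if T is None else T
    K=np.array([[m["fx"],0,m["cx"]],[0,m["fy"],m["cy"]],[0,0,1]])
    p=cv2.undistortPoints(np.array([[[u,v]]],float),K,np.array([m["k1"],0,0,0,0]))[0,0]
    d=T[:3,:3]@[p[0],-p[1],-1]; o=T[:3,3]
    return o+d*(z-o[2])/d[2]
E
python3 - <<'E'
from h import *
f=lambda x,y,z:ray("top",x/3+130-1/3,y/3+115-1/3,z)
for n,x,y,z,r in(("med",78,345,72,32),("lar",283,314,92,35.5),("sma",474,316,52,29),("tal",667,335,112,39)):
    p=f(x,y,z); print(n,p.round(1),"diam",np.linalg.norm(f(x+r,y,z)-f(x-r,y,z)).round(1), np.hypot(*p[:2]).round())
P=np.array([f(x,y,33) for x,y in((107,92),(230,86),(352,78),(474,71))]); print(P.round(1),np.linalg.norm(np.diff(P,axis=0),axis=1))
print("scene med,lar,sma,tal lids",[ray("scene",*a).round(0)[:2] for a in((322,208,72),(281,173,92),(253,157,52),(234,118,112))])
R=np.array(camera_model("wrist")["T_tool_cam"])
from scipy.spatial.transform import Rotation as Ro
q=sense()["ee_rot"];print(Ro.from_quat(np.roll(q,-1)).as_matrix().round(3))
d=P[0]-P[3];print("shelf yaw",np.degrees(np.arctan2(-d[0],d[1])))
E
```

```text
med [426.6 196.4  72. ] diam 43.8 470.0
lar [443.3  54.6  92. ] diam 47.6 447.0
sma [438.8 -77.9  52. ] diam 40.9 446.0
tal [ 421.8 -197.3  112. ] diam 51.2 466.0
[[610.4 182.6  33. ]
 [612.3  92.6  33. ]
 [615.8   3.   33. ]
 [618.6 -86.8  33. ]] [90.02899701 89.6279395  89.83828735]
scene med,lar,sma,tal lids [array([426., 199.]), array([442.,  57.]), array([434., -78.]), array([ 416., -198.])]
[[-0.932  0.362 -0.001]
 [ 0.362  0.932 -0.001]
 [ 0.    -0.001 -1.   ]]
shelf yaw 1.749477305291089
```

```bash
python3 -m crank '[[[0,0,0,0,0,1,70],[0,0,0,0,0,1,70],[0,0,0,0,0,1,70],[0,0,0,0,0,1,70],[0,0,0,0,0,1,70],[0,0,0,0,0,1,70],[0,0,0,0,0,1,70],[0,0,0,0,0,1,70]]]' 40
```

```text
time_s: 0.9
eef_pos: [190.2, 489.2, 230.9]
ee_rot: [0.0, 0.679, 0.734, -0.0]
force: [-0.3, -0.7, -0.1]
grip_width: 0.821
grip_force: 0.0
```

```bash
python3 -m crank '[[[0,0,0,0,0,0.59,70],[-1,1,0,0,0,0,70],[-1,1,0,0,0,0,70],[-1,1,0,0,0,0,70],[-1,1,0,0,0,0,70],[-1,1,0,0,0,0,70],[-1,1,0,0,0,0,70],[-1,1,0,0,0,0,70]]]'; python3 -c "
from rig import *
s=sense();print(s['eef_pos'],s['ee_rot'],s['joints'])"
```

```text
time_s: 1.7
eef_pos: [366.1, 313.2, 231.1]
ee_rot: [-0.0, 0.707, 0.707, -0.0]
force: [0.2, -0.0, 0.4]
grip_width: 0.822
grip_force: 0.0
[366.08002522 313.22206717 231.11241135] [-8.60993133e-05  7.06884610e-01  7.07328849e-01 -1.99025263e-04] [4.63923109e-01 2.17890043e-01 1.62236255e+00 3.88687233e-05
 1.30177214e+00 4.63284522e-01]
```

```bash
python3 -m crank '[[[-0.9,0.5,0,0,0,0,65],[-0.9,0.5,0,0,0,0,65],[-0.9,0.5,0,0,0,0,65],[-0.9,0.5,0,0,0,0,65],[-0.9,0.4,0,0,0,0,65],[-0.15,0,0.5,0,0,0,65],[0,0,0.5,0,0,0,65],[0,0,0.6,0,0,0,65]]]'; python3 - <<'E'
from h import *
s=sense();cv2.imwrite("pics/w1.png",capture("wrist"));print(s["eef_pos"])
E
```

```text
time_s: 2.5
eef_pos: [425.5, 197.9, 190.8]
ee_rot: [0.0, 0.707, 0.707, 0.0]
force: [-0.2, -0.0, 0.4]
grip_width: 0.764
grip_force: 0.0
[425.47749356 197.93993705 190.80475279]
```

View pics/w1.png

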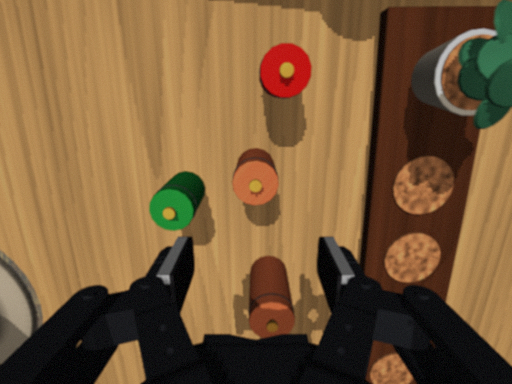

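The wrist view shows the medium lid at about (256,184), the large one at (272,321), the green one at the left (172,208), and cork pads at (424,184) and (413,258). I'll check these against the earlier positions.

```bash
python3 - <<'E'
from h import *
from scipy.spatial.transform import Rotation as R
T=np.eye(4);T[:3,:3]=R.from_quat([.707,.707,0,0]).as_matrix();T[:3,3]=[425.5,197.9,190.8]
T=T@camera_model("wrist")["T_tool_cam"]
for u,v,z in((256,184,72),(272,321,92),(424,184,33),(413,258,33)): print(ray("wrist",u,v,z,T).round(1))
E
python3 -m crank '[[[0,0,0.8,0,0,0,65],[0,0,0.8,0,0,0,65],[0,0,0.8,0,0,0,65],[0,0,0.8,0,0,0,65],[0,0,0.8,0,0,0,65],[0,0,0.8,0,0,0,65],[0,0,0.8,0,0,0,65],[0,0,0.6,0,0,0,65]]]'
```

```text
[426.7 198.1  72. ]
[443.1  58.5  92. ]
[608.7 186.7  33. ]
[612.   95.7  33. ]
time_s: 3.35
eef_pos: [425.1, 198.2, 35.3]
ee_rot: [-0.0, 0.707, 0.707, -0.001]
force: [0.5, 0.7, -0.3]
grip_width: 0.766
grip_force: 0.0
```

```bash
python3 -m crank '[[[0,0,0,0,0,0,30],[0,0,0,0,0,0,30],[0,0,0,0,0,0,30],[0,0,0,0,0,0,30],[0,0,0,0,0,0,30],[0,0,0,0,0,0,30],[0,0,-0.2,0,0,0,30],[0,0,-0.5,0,0,0,30]]]' 40
```

```text
time_s: 4.15
eef_pos: [424.9, 198.1, 53.6]
ee_rot: [-0.001, 0.707, 0.707, -0.001]
force: [-0.4, 0.6, -1.5]
grip_width: 0.506
grip_force: 41.0
```

```bash
python3 -m crank '[[[0,0,-1,0,0,0,30],[-0.2,0.5,-1,0,0,0,30],[-0.6,1,-1,0,0,0,30],[-0.8,1,-0.5,0,0,0,30],[-0.8,1,0,0,0,0,30],[-0.8,1,0,0,0,0,30],[-0.6,1,0,0,0,0,30],[-0.36,1,0,0,0,0,30]]]'
```

```text
time_s: 4.95
eef_pos: [588.9, 93.0, 141.6]
ee_rot: [0.0, 0.707, 0.707, -0.0]
force: [0.1, 0.7, -2.6]
grip_width: 0.508
grip_force: 41.3
```

```bash
python3 -m crank '[[[0,0.9,0,0,0,0,30],[0,0.08,0,0,0,0,30],[0,0,0.6,0,0,0,30],[0,0,0.6,0,0,0,30],[0,0,0.5,0,0,0,30],[0,0,0.3,0,0,0,30],[0,0,0,0,0,0,30],[0,0,0,0,0,0,30]]]'
```

```text
time_s: 5.75
eef_pos: [612.7, 94.4, 91.9]
ee_rot: [0.0, 0.707, 0.707, 0.0]
force: [-0.1, 1.0, -2.2]
grip_width: 0.501
grip_force: 41.5
```

```bash
python3 -m crank '[[[0,0,0.4,0,0,0,30],[0,0,0.3,0,0,0,30],[0,0,0.14,0,0,0,30],[0,0,0.04,0,0,0,30],[0,0,0.04,0,0,0,30],[0,0,0,0,0,0,30],[0,0,0,0,0,0,30],[0,0,0,0,0,0,30]]]'
```

```text
time_s: 6.55
eef_pos: [612.2, 94.3, 69.3]
ee_rot: [-0.0, 0.707, 0.707, -0.0]
force: [-4.6, 0.3, 8.0]
grip_width: 0.505
grip_force: 42.7
```

Contact is felt, so I'll release and then lift.

```bash
python3 -m crank '[[[0,0,0,0,0,0,70],[0,0,0,0,0,0,70],[0,0,0,0,0,0,70],[0,0,0,0,0,0,70],[0,0,-0.4,0,0,0,70],[0,0,-1,0,0,0,70],[0,0,-1,0,0,0,70],[0,0,-1,0,0,0,70]]]'
```

```text
time_s: 7.35
eef_pos: [612.5, 94.3, 155.1]
ee_rot: [0.0, 0.707, 0.707, 0.0]
force: [0.2, 0.3, -0.0]
grip_width: 0.82
grip_force: 0.0
```

```bash
python3 - <<'E'
from h import *
a=capture("top");cv2.imwrite("pics/c2.png",cv2.resize(a[115:250,130:390],None,fx=3,fy=3,interpolation=cv2.INTER_CUBIC))
s=sense();print(s["eef_pos"]);cv2.imwrite("pics/w2.png",capture("wrist"))
E
```

```text
[614.23973785  94.34814438 159.71279491]
```

View pics/w2.png

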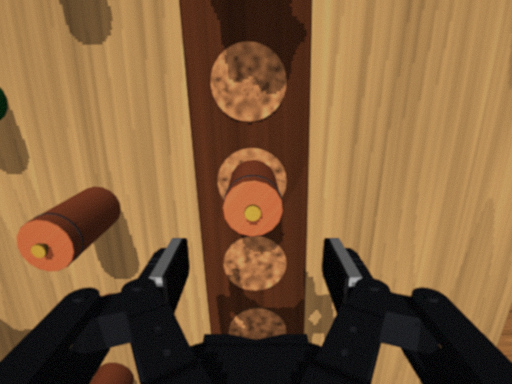

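The medium canister stands on its pad, with its lid at about (253,207). The visible pads are at (249,81), (255,263) and the partly hidden one at (252,176). The large lid is at (46,245).

```bash
python3 - <<'E'
from h import *
from scipy.spatial.transform import Rotation as R
T=np.eye(4);T[:3,:3]=R.from_quat([.707,.707,0,0]).as_matrix();T[:3,3]=[613.8,94.3,159]
T=T@camera_model("wrist")["T_tool_cam"]
for u,v,z in((249,81,33),(252,178,33),(255,263,33),(253,207,105),(46,245,92)): print(ray("wrist",u,v,z,T).round(1))
E
```

```text
[608.8 185.3  33. ]
[611.2  98.3  33. ]
[614.1   5.9  33. ]
[612.7  96.6 105. ]
[443.5  58.   92. ]
```

```bash
python3 -m crank '[[[-0.2,-0.9,0,0,0,0,70],[-0.2,-0.9,0,0,0,0,70],[-0.2,-1,0,0,0,0,70],[-0.2,-1,0,0,0,0,70],[-0.2,-1,0,0,0,0,70],[-0.2,-1,0,0,0,0,70],[-0.2,-0.7,0,0,0,0,70],[-0.1,-0.3,0,0,0,0,70]]]'
```

```text
time_s: 8.25
eef_pos: [441.3, 56.6, 153.3]
ee_rot: [-0.0, 0.707, 0.707, -0.0]
force: [-0.6, 0.2, 0.8]
grip_width: 0.822
grip_force: 0.0
```

```bash
python3 -m crank '[[[0,0,0.2,0,0,0,70],[0,0,0.7,0,0,0,70],[0,0,0.8,0,0,0,70],[0,0,0.8,0,0,0,70],[0,0,0.8,0,0,0,70],[0,0,0.6,0,0,0,70],[0,0,0.25,0,0,0,70],[0,0,0,0,0,0,70]]]'
```

```text
time_s: 9.05
eef_pos: [442.6, 56.8, 48.8]
ee_rot: [-0.001, 0.707, 0.707, -0.0]
force: [-1.1, -0.5, -0.0]
grip_width: 0.825
grip_force: 0.0
```

```bash
python3 -m crank '[[[0,0,0,0,0,0,30],[0,0,0,0,0,0,30],[0,0,0,0,0,0,30],[0,0,0,0,0,0,30],[0,0,0,0,0,0,30],[0,0,-0.3,0,0,0,30],[0,0,-0.8,0,0,0,30],[0,0,-1,0,0,0,30]]]' 45
```

```text
time_s: 9.85
eef_pos: [441.7, 56.8, 102.4]
ee_rot: [-0.001, 0.707, 0.707, -0.001]
force: [1.4, -0.1, -1.8]
grip_width: 0.551
grip_force: 46.6
```

```bash
python3 -m crank '[[[-0.4,0.3,-0.8,0,0,0,30],[-0.5,0.8,-0.6,0,0,0,30],[-0.5,1,0,0,0,0,30],[-0.4,1,0,0,0,0,30],[-0.27,1,0,0,0,0,30],[0,1,0,0,0,0,30],[0,1,0,0,0,0,30],[0,0.8,0,0,0,0,30]]]'
```

```text
time_s: 10.65
eef_pos: [615.9, 5.1, 137.0]
ee_rot: [-0.0, 0.707, 0.707, -0.0]
force: [-0.6, -0.0, -1.7]
grip_width: 0.552
grip_force: 46.7
```

```bash
python3 -m crank '[[[0,0,0.2,0,0,0,30],[0,0,0.5,0,0,0,30],[0,0,0.6,0,0,0,30],[0,0,0.5,0,0,0,30],[0,0,0.2,0,0,0,30],[0,0,0,0,0,0,30],[0,0,0,0,0,0,30],[0,0,0,0,0,0,30]]]'
```

```text
time_s: 11.45
eef_pos: [615.3, 5.0, 87.7]
ee_rot: [0.0, 0.707, 0.707, 0.0]
force: [-0.2, -0.4, -1.5]
grip_width: 0.551
grip_force: 47.0
```

```bash
python3 -m crank '[[[0,0,0.1,0,0,0,30],[0,0,0.06,0,0,0,30],[0,0,0.04,0,0,0,30],[0,0,0.02,0,0,0,30],[0,0,0,0,0,0,30],[0,0,0,0,0,0,30],[0,0,0,0,0,0,30],[0,0,0,0,0,0,30]]]'
```

```text
time_s: 12.25
eef_pos: [615.2, 5.1, 83.3]
ee_rot: [0.0, 0.707, 0.707, 0.0]
force: [-6.2, -0.8, 11.7]
grip_width: 0.556
grip_force: 48.2
```

```bash
python3 -m crank '[[[0,0,0,0,0,0,76],[0,0,0,0,0,0,76],[0,0,0,0,0,0,76],[0,0,-0.2,0,0,0,76],[0,0,-0.8,0,0,0,76],[0,0,-1,0,0,0,76],[0,0,-1,0,0,0,76],[0,0,-1,0,0,0,76]]]'
```

```text
time_s: 13.05
eef_pos: [615.0, 5.1, 182.9]
ee_rot: [0.0, 0.707, 0.707, 0.0]
force: [0.7, -0.9, 0.3]
grip_width: 0.891
grip_force: 0.0
```

```bash
python3 -m crank '[[[-0.8,-1,0,0,0,0,76],[-1,-1,0,0,0,0,76],[-1,-1,0,0,0,0,76],[-1,-1,0,0,0,0,76],[-1,-1,0,0,0,0,76],[-1,-1,0,0,0,0,76],[-1,-1,0,0,0,0,76],[-0.5,-0.5,0,0,0,0,76]]]'
```

```text
time_s: 13.85
eef_pos: [426.2, -179.0, 182.0]
ee_rot: [0.0, 0.707, 0.707, -0.0]
force: [1.2, -0.2, 0.5]
grip_width: 0.893
grip_force: 0.0
```

```bash
python3 - <<'E'
from h import *
s=sense();cv2.imwrite("pics/w3.png",capture("wrist"));print(sense()["eef_pos"],s["eef_pos"])
E
```

```text
[ 425.56088097 -179.87048888  181.98591317] [ 426.19661792 -178.97229215  181.98224904]
```

View pics/w3.png

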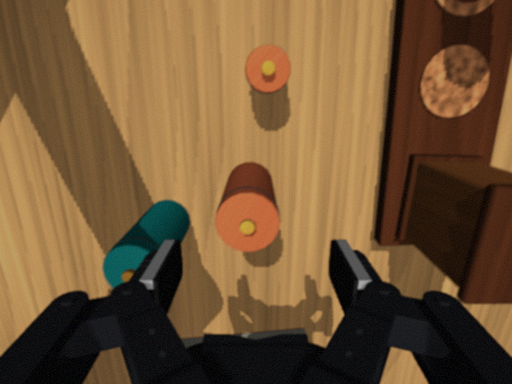

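The tallest lid is at about (248,221), the small lid at (268,68) and the clock-end pad at (456,81). The turquoise look-alike is to the left at (147,243).

```bash
python3 - <<'E'
from h import *
from scipy.spatial.transform import Rotation as R
T=np.eye(4);T[:3,:3]=R.from_quat([.707,.707,0,0]).as_matrix();T[:3,3]=[426,-179.3,182]
T=T@camera_model("wrist")["T_tool_cam"]
for u,v,z in((248,221,112),(268,68,52),(456,81,33)): print(ray("wrist",u,v,z,T).round(1))
E
```

```text
[ 420.8 -195.   112. ]
[437.5 -77.4  52. ]
[617.7 -85.5  33. ]
```

```bash
python3 -m crank '[[[-0.4,-0.1,0,0,0,0,76],[-0.26,-0.08,0.2,0,0,0,76],[0,0,0.8,0,0,0,76],[0,0,0.9,0,0,0,76],[0,0,0.9,0,0,0,76],[0,0,0.8,0,0,0,76],[0,0,0.5,0,0,0,76],[0,0,0.2,0,0,0,76]]]'
```

```text
time_s: 14.7
eef_pos: [423.1, -193.5, 72.6]
ee_rot: [-0.001, 0.707, 0.708, -0.0]
force: [0.9, -0.3, 0.8]
grip_width: 0.889
grip_force: 0.0
```

```bash
python3 -m crank '[[[0,0,0,0,0,0,30],[0,0,0,0,0,0,30],[0,0,0,0,0,0,30],[0,0,0,0,0,0,30],[0,0,0,0,0,0,30],[0,0,0,0,0,0,30],[0,0,-0.3,0,0,0,30],[0,0,-0.8,0,0,0,30]]]' 50
```

```text
time_s: 15.5
eef_pos: [422.3, -193.4, 100.8]
ee_rot: [-0.002, 0.707, 0.707, -0.0]
force: [0.0, -0.2, -1.6]
grip_width: 0.598
grip_force: 52.5
```

```bash
python3 -m crank '[[[0.3,0,-1,0,0,0,30],[0.9,0.2,-1,0,0,0,30],[1,0.6,-1,0,0,0,30],[1,0.9,-0.2,0,0,0,30],[0.9,1,0,0,0,0,30],[0.31,1,0,0,0,0,30],[0,1,0,0,0,0,30],[0,1,0,0,0,0,30]]]'
```

```text
time_s: 16.3
eef_pos: [566.4, -83.1, 181.5]
ee_rot: [-0.0, 0.707, 0.708, -0.0]
force: [-0.3, -0.8, -3.0]
grip_width: 0.598
grip_force: 52.6
```

```bash
python3 -m crank '[[[0,1,0,0,0,0,30],[0,0.8,0,0,0,0,30],[0,0.32,0.2,0,0,0,30],[0,0,0.5,0,0,0,30],[0,0,0.7,0,0,0,30],[0,0,0.7,0,0,0,30],[0,0,0.5,0,0,0,30],[0,0,0.1,0,0,0,30]]]'
```

```text
time_s: 17.1
eef_pos: [617.2, -83.4, 112.1]
ee_rot: [-0.002, 0.707, 0.707, -0.001]
force: [-0.2, 0.5, -2.7]
grip_width: 0.6
grip_force: 52.8
```

```bash
python3 -m crank '[[[0,0,0.12,0,0,0,30],[0,0,0.06,0,0,0,30],[0,0,0.04,0,0,0,30],[0,0,0,0,0,0,30],[0,0,0,0,0,0,30],[0,0,0,0,0,0,30],[0,0,0,0,0,0,30],[0,0,0,0,0,0,30]]]'
```

```text
time_s: 17.9
eef_pos: [618.6, -83.7, 108.6]
ee_rot: [0.0, 0.707, 0.707, 0.0]
force: [-0.0, 1.0, -2.0]
grip_width: 0.601
grip_force: 52.9
```

```bash
python3 -m crank '[[[0,0,0.06,0,0,0,30],[0,0,0.04,0,0,0,30],[0,0,0,0,0,0,30],[0,0,0,0,0,0,30],[0,0,0,0,0,0,30],[0,0,0,0,0,0,30],[0,0,0,0,0,0,30],[0,0,0,0,0,0,30]]]'
```

```text
time_s: 18.7
eef_pos: [618.8, -83.8, 107.6]
ee_rot: [0.001, 0.707, 0.707, 0.0]
force: [-3.8, 0.8, 8.5]
grip_width: 0.599
grip_force: 53.8
```

```bash
python3 -m crank '[[[0,0,0,0,0,0,78],[0,0,0,0,0,0,78],[0,0,0,0,0,0,78],[0,0,0,0,0,0,78],[0,0,-0.3,0,0,0,78],[0,0,-0.8,0,0,0,78],[0,0,-1,0,0,0,78],[0,0,-1,0,0,0,78]]]'
```

```text
time_s: 19.5
eef_pos: [618.6, -83.6, 184.9]
ee_rot: [0.0, 0.707, 0.707, 0.0]
force: [0.3, 0.2, -0.0]
grip_width: 0.912
grip_force: 0.0
```

```bash
python3 -m crank '[[[0.04,-0.7,0,0,0,0,70],[0.2,-1,0,0,0,0,65],[0,-1,0,0,0,0,65],[0,-1,0,0,0,0,65],[0,-1,0,0,0,0,65],[0,-1,0.3,0,0,0,65],[0,-1,0.4,0,0,0,65],[0,-0.5,0,0,0,0,65]]]'
```

```text
time_s: 20.3
eef_pos: [436.7, -77.4, 165.7]
ee_rot: [-0.001, 0.707, 0.707, -0.0]
force: [-0.7, 0.2, 0.7]
grip_width: 0.754
grip_force: 0.0
```

```bash
python3 -m crank '[[[0,0,0.5,0,0,0,65],[0,0,0.9,0,0,0,65],[0,0,0.9,0,0,0,65],[0,0,0.9,0,0,0,65],[0,0,0.9,0,0,0,65],[0,0,0.8,0,0,0,65],[0,0,0.6,0,0,0,65],[0,0,0.2,0,0,0,65]]]'
```

```text
time_s: 21.1
eef_pos: [438.3, -77.7, 22.8]
ee_rot: [-0.001, 0.707, 0.707, -0.0]
force: [-0.6, -0.3, 0.4]
grip_width: 0.763
grip_force: 0.0
```

```bash
python3 -m crank '[[[0,0,0,0,0,0,28],[0,0,0,0,0,0,28],[0,0,0,0,0,0,28],[0,0,0,0,0,0,28],[0,0,0,0,0,0,28],[0,0,0,0,0,0,28],[0,0,-0.3,0,0,0,28],[0,0,-0.8,0,0,0,28]]]' 40
```

```text
time_s: 21.9
eef_pos: [437.8, -77.5, 50.9]
ee_rot: [-0.001, 0.707, 0.707, -0.0]
force: [0.9, 0.4, -1.1]
grip_width: 0.456
grip_force: 40.4
```

```bash
python3 -m crank '[[[0.4,0,-1,0,0,0,28],[0.9,0,-1,0,0,0,28],[1,0,-1,0,0,0,28],[1,0,-0.5,0,0,0,28],[1,0,0,0,0,0,28],[1,0,0,0,0,0,28],[1,0.2,0,0,0,0,28],[1,0.6,0,0,0,0,28]]]'
```

```text
time_s: 22.7
eef_pos: [457.9, 105.9, 139.3]
ee_rot: [0.0, 0.707, 0.707, 0.0]
force: [1.1, -0.4, -1.2]
grip_width: 0.452
grip_force: 40.5
```

```bash
python3 -m crank '[[[1,0.5,0,0,0,0,28],[1,0.6,0,0,0,0,28],[0.8,0.8,0,0,0,0,28],[0.37,1,0,0,0,0,28],[0,1,0,0,0,0,28],[0,1,0,0,0,0,28],[0,0.8,0,0,0,0,28],[0,0.37,0,0,0,0,28]]]'
```

```text
time_s: 23.5
eef_pos: [611.3, 183.9, 138.8]
ee_rot: [0.0, 0.707, 0.707, 0.0]
force: [-0.8, -0.3, -1.7]
grip_width: 0.461
grip_force: 40.5
```

```bash
python3 -m crank '[[[0,0,0.3,0,0,0,28],[0,0,0.7,0,0,0,28],[0,0,0.8,0,0,0,28],[0,0,0.8,0,0,0,28],[0,0,0.4,0,0,0,28],[0,0,0.15,0,0,0,28],[0,0,0,0,0,0,28],[0,0,0,0,0,0,28]]]'
```

```text
time_s: 24.3
eef_pos: [610.6, 184.2, 60.8]
ee_rot: [0.0, 0.707, 0.707, 0.001]
force: [1.1, 0.6, -2.0]
grip_width: 0.454
grip_force: 40.5
```

```bash
python3 -m crank '[[[0,0,0.08,0,0,0,28],[0,0,0.06,0,0,0,28],[0,0,0.04,0,0,0,28],[0,0,0.02,0,0,0,28],[0,0,0,0,0,0,28],[0,0,0,0,0,0,28],[0,0,0,0,0,0,28],[0,0,0,0,0,0,28]]]'
```

```text
time_s: 25.1
eef_pos: [610.6, 184.2, 57.5]
ee_rot: [0.001, 0.707, 0.707, 0.001]
force: [-8.4, -2.1, 15.7]
grip_width: 0.456
grip_force: 42.1
```

```bash
python3 -m crank '[[[0,0,0,0,0,0,70],[0,0,0,0,0,0,70],[0,0,0,0,0,0,70],[0,0,0,0,0,0,70],[0,0,-0.3,0,0,0,70],[0,0,-0.9,0,0,0,70],[0,0,-1,0,0,0,70],[0,0,-1,0,0,0,70]]]'
```

```text
time_s: 25.9
eef_pos: [610.2, 184.1, 136.2]
ee_rot: [0.0, 0.707, 0.707, 0.0]
force: [0.4, -1.0, -1.0]
grip_width: 0.818
grip_force: 0.0
```

```bash
python3 -m crank '[[[0,-1,-0.5,0,0,0,70],[0,-1,-0.5,0,0,0,70],[0,-1,0,0,0,0,70],[0,-1,0,0,0,0,70],[0,-1,0,0,0,0,70],[0,-1,0,0,0,0,70],[0,-1,0,0,0,0,70],[0,-1,0,0,0,0,70]]]'; python3 - <<'E'
from h import *
a=capture("top");cv2.imwrite("pics/c3.png",cv2.resize(a[80:250,80:400],None,fx=2.5,fy=2.5,interpolation=cv2.INTER_CUBIC))
cv2.imwrite("pics/s3.png",capture("scene"))
E
```

```text
time_s: 26.7
eef_pos: [409.3, 183.9, 160.3]
ee_rot: [0.0, 0.707, 0.707, 0.0]
force: [-0.6, -0.8, 0.1]
grip_width: 0.826
grip_force: 0.0
```

View pics/c3.png

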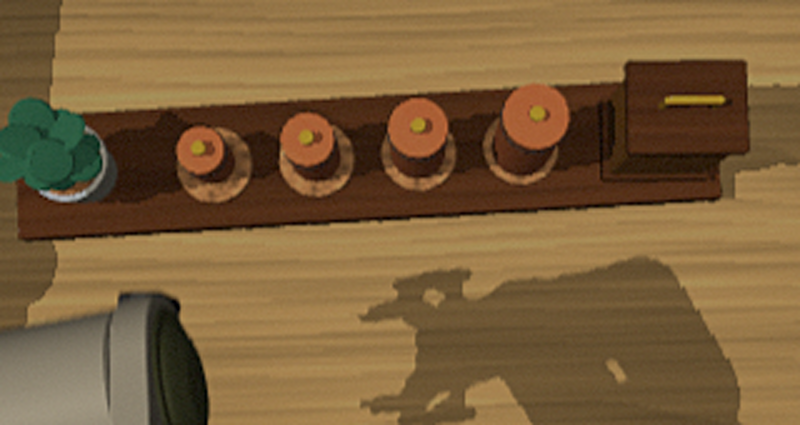

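View pics/s3.png

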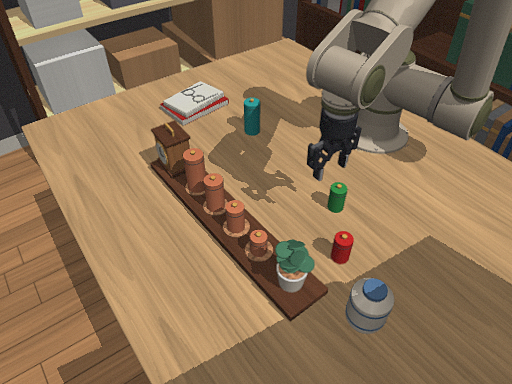

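All four stand on their pads in descending height from the clock. Lid centres in the crop are (200,150), (307,139), (418,128) and (536,117). I'll check them against the pads using the same camera.

```bash
python3 - <<'E'
from h import *
P=np.array([[610.4,182.6],[612.3,92.6],[615.8,3],[618.6,-86.8]])
for (x,y,z),p in zip(((200,150,85),(307,139,105),(418,128,125),(536,117,145)),P):
    q=ray("top",(x+.5)/2.5+79.5,(y+.5)/2.5+79.5,z)[:2]; print(q.round(1),(q-p).round(1))
E
```

```text
[611.3 183.6] [0.9 1. ]
[613.3  93.2] [1.  0.6]
[614.9   3.6] [-0.9  0.6]
[616.1 -87. ] [-2.5 -0.2]
```

All four are within 3 mm of their pad centres, so I'm handing the job in.

```bash
python3 -c "
from rig import *
print(finish_job())"
```

```text
the job is handed in; nothing more can be done
None
```

I handed the job in with all four canisters upright on their pads, tallest next to the clock down to smallest farthest from it, each within about 3 mm of its pad's centre by the top camera; the clock was not touched.

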